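Sweep the culture dishes on to the collecting mat

ROBOT

A 6-joint arm with a two-finger parallel gripper is mounted at the origin on the work surface. World frame = base frame: x ahead of the robot, y to its left, z up, the work surface at z = 0. Lengths are in m, angles in rad, forces in N, time in s.
With the tool pointing down it reaches from about 0.225 to 0.725 m from the base axis. Payload 3.1 kg.
Tool frame: the origin (TCP) lies at the very end of the fingers, on their centre line; the grasp point (between the pads) lies 19 mm behind it; z points along the fingers, y is the direction in which the jaws open and shut (so a half turn about z gives the same grasp; the last joint's range is limited). The gripper opens to 85 mm and grips with 20 to 120 N. Pads are 22 mm wide; open, the fingers measure 114 mm over their backs; the gripper's body (76 mm by 85 mm) begins 54 mm behind the grasp point. The pads swing forward as they close: fully open they stand 13 mm farther back than shut.
Start: joints at [0.996, 0.048, 0.099, 1.622, 0, 1.443], TCP at [0.227, 0.473, 0.231] pointing down, gripper open.
Joint ranges: [-2.91, 2.91], [-0.99, 1.94], [-1.21, 1.42], [-2.12, 2.29], [-1.49, 1.47], [-3.14, 3.14]. Speed limits (rad/s): [2.79, 2.79, 3.14, 3.14, 3.14, 3.14].

INTERFACE

Orientations are given as a rotation vector (axis times angle).
In Python, from cell import robot gives the robot as it stands.
- The arm moves only by the shell command python3 -m creep 'ROWS'. ROWS is JSON, a list that holds one entry, the list of rows, each a list of 5 numbers: the shift along the tool's x, y, z in units of 30 mm (1.0 is 30 mm), then the turn about the tool's z in units of 5 degrees (1.0 is 5 degrees), then the closure, from -1 (fully open) to 1 (shut), so that 0 is half open. In form: [[[x, y, z, yaw, fingers], ...]]. A call has 1 to 12 rows; each row is the pose to reach, as a shift and turn from the pose commanded when the call began, along the tool's axes at that moment; what a row does not reach only later rows make up. A row lasts 1/12 s, in which the tool goes at most 41.7 mm and 7.16 degrees, less where a joint would pass 70% of its speed; a pose out of reach is approached as far as the arm can. A call with a gripper value outside its range is refused whole. The fingers move at their own pace and stop on an object; the grip force is fixed at half the most. Time passes only in rows, so rows that repeat a pose let the fingers close. It gives the time, the measured TCP pose, the force and the opening at its end, in the units of the state.
- robot.get_obs(): the state, without advancing time (a new reading comes with each control period).
- robot.read_camera(name): name is "scene" or "top"; returns a dict with "color" (384x512x3 uint8, blue, green, red), "fx", "fy", "cx", "cy" (pixels), "extrinsics" (4x4, takes a point from world to camera coordinates). Camera axes: x right, y down, z forward; pixel columns grow to the right and rows downward; lengths in m; the calibration is good to about 2 mm. A picture is of the moment at which its call begins. There is no depth.
- robot.job_done(): hands the job in, once; it reports no verdict.
The state is a dict: "t": time; "joints": joint angles; "joint_vel": joint speeds; "effort": joint torques, N m; "eef_pos": TCP position; "eef_rot": TCP orientation; "wrist_force": force on the tool from outside, world axes, zero at the start; "ft_torque": the same for the moment, N m; "grip_width": finger opening in m.
Only numpy, scipy, OpenCV 4.12 (cv2) and the standard library are available. Lean on these libraries where they do the work, as an engineer would, in place of code of your own. Each camera call takes 0.05 s, during which the arm holds its last target. There are 200 camera calls.

TASK

Take the aluminium straightedge by its orange grip and use it to push the three green-lidded culture dishes together as one group along the bench, gathering all three in front of it before they reach the blue mat, until all three are fully on the mat. Keep the dishes flat on the bench and do not touch them with the gripper; then let go, leaving the straightedge standing on the bench.

Things in the scene. Friction and masses are not known exactly. Their poses are not given: they have to be found in the camera images.
- straightedge: loose aluminium bar, 220 (own x) x 24 (y) x 22 mm high, 0.25 kg, with a centred orange grip rib on top, 70 (x) x 16 mm (y), from 22 to 62 mm above the underside. Grip the rib from above, across y. Origin: centre of the underside; z up; ends and faces alike. Stands at the robot's right, on the -y side of all dishes. The flat yellow ruler is a bystander.
- dish1: loose closed culture dish with a green lid, one of three alike: disc 40 mm across, 14 mm high, 30 g; origin at the centre of its underside, z up. They start 210 to 380 mm from the mat's centre on its -y side, in lanes 60 mm apart along mat x, at most 68 mm off its centre line, so one straight push catches all. Amber and white dishes, 160 mm or more off that line, are bystanders.
- dish2: loose closed culture dish with a green lid, one of three alike: disc 40 mm across, 14 mm high, 30 g; origin at the centre of its underside, z up. They start 210 to 380 mm from the mat's centre on its -y side, in lanes 60 mm apart along mat x, at most 68 mm off its centre line, so one straight push catches all. Amber and white dishes, 160 mm or more off that line, are bystanders.
- dish3: loose closed culture dish with a green lid, one of three alike: disc 40 mm across, 14 mm high, 30 g; origin at the centre of its underside, z up. They start 210 to 380 mm from the mat's centre on its -y side, in lanes 60 mm apart along mat x, at most 68 mm off its centre line, so one straight push catches all. Amber and white dishes, 160 mm or more off that line, are bystanders.
- mat: flat blue mat fixed to the bench at the robot's left, 240 mm (own x) x 110 mm (own y), under 1 mm thick: it has no edge to catch on. Origin at its centre on the bench, z up. The dishes are to be pushed along its +y axis, which points roughly along world +y (to the robot's left).
There are look-alikes about, which are no part of the job. Several things look just like the straightedge: the one meant starts farthest from the robot's base.

How it is judged:
On the way, in this order (a step that is already met when the one before it is completed fails the run):
1. all three green dishes are gathered close in front of one long face of the held straightedge (centres within 85 mm of its centre line and along its length), while still short of the mat's edge (x of dish1 in the frame of straightedge between -0.115 and 0.115 m and x of dish2 in the frame of straightedge between -0.115 and 0.115 m and x of dish3 in the frame of straightedge between -0.115 and 0.115 m and ((y of dish1 in the frame of straightedge between 0.02 and 0.085 m and y of dish2 in the frame of straightedge between 0.02 and 0.085 m and y of dish3 in the frame of straightedge between 0.02 and 0.085 m) or (y of dish1 in the frame of straightedge between -0.085 and -0.02 m and y of dish2 in the frame of straightedge between -0.085 and -0.02 m and y of dish3 in the frame of straightedge between -0.085 and -0.02 m)) and contact force between the fingers and straightedge above 1 N and y of each of dish1, dish2, dish3 in the frame of mat below -0.06 m), for 0.2 s.
2. all three dishes are on the mat, still gathered in front of the straightedge (x of dish1 in the frame of straightedge between -0.115 and 0.115 m and x of dish2 in the frame of straightedge between -0.115 and 0.115 m and x of dish3 in the frame of straightedge between -0.115 and 0.115 m and ((y of dish1 in the frame of straightedge between 0.02 and 0.085 m and y of dish2 in the frame of straightedge between 0.02 and 0.085 m and y of dish3 in the frame of straightedge between 0.02 and 0.085 m) or (y of dish1 in the frame of straightedge between -0.085 and -0.02 m and y of dish2 in the frame of straightedge between -0.085 and -0.02 m and y of dish3 in the frame of straightedge between -0.085 and -0.02 m)) and x of dish1 in the frame of mat between -0.104 and 0.104 m and y of dish1 in the frame of mat between -0.039 and 0.039 m and x of dish2 in the frame of mat between -0.104 and 0.104 m and y of dish2 in the frame of mat between -0.039 and 0.039 m and x of dish3 in the frame of mat between -0.104 and 0.104 m and y of dish3 in the frame of mat between -0.039 and 0.039 m), for 0.2 s.
At the end, for the whole second after the job is handed in: All three green dishes lie flat on the blue mat (centres within 104 mm of the mat's centre along its long side, 39 mm along its short side; tilt under 0.15 rad); the straightedge stands on the bench (within 8 mm, tilt under 0.15 rad), all at rest (x of dish1 in the frame of mat between -0.104 and 0.104 m and y of dish1 in the frame of mat between -0.039 and 0.039 m and x of dish2 in the frame of mat between -0.104 and 0.104 m and y of dish2 in the frame of mat between -0.039 and 0.039 m and x of dish3 in the frame of mat between -0.104 and 0.104 m and y of dish3 in the frame of mat between -0.039 and 0.039 m and angle between each of dish1, dish2, dish3, straightedge's own z axis and vertical below 0.15 rad and linear speed of each of dish1, dish2, dish3, straightedge below 0.02 m/s and height (world z) of straightedge below 0.008 m); the robot touches nothing.
It fails at once if a green dish is lifted off the bench by more than 12 mm or tipped by more than 0.35 rad (height (world z) of any of dish1, dish2, dish3 above 0.012 m or angle between any of dish1, dish2, dish3's own z axis and vertical above 0.35 rad).
It fails at once if the gripper or arm touches a green dish with more than 0.5 N (contact force between any of the fingers, the arm and dish1 above 0.5 N or contact force between any of the fingers, the arm and dish2 above 0.5 N or contact force between any of the fingers, the arm and dish3 above 0.5 N).
It also fails if it takes over 58 s, if anything falls off the work surface, if the arm or the gripper's body presses on something with over 40 N, if the wrist force passes 120 N, or if a joint passes its speed limit or range.

## Working session

There is one attempt and no reset: what is moved stays moved. The work goes in short steps, Python scripts to look and compute and a shell command to move; the robot and the scene stay as the last step left them, time stands still between calls to the robot, and variables do not carry over. Pictures are saved under pics/ and viewed, about 8 in all and at most 12, crops included, and the job is handed in when it is done.

```bash
ls; mkdir -p pics; python3 - <<'E'
from cell import robot
import cv2,numpy as np,pickle
o=robot.get_obs();print({k:np.round(v,3) for k,v in o.items()})
for n in("top","scene"):
    c=robot.read_camera(n);pickle.dump(c,open(f'{n}.pkl','wb'));cv2.imwrite(f'pics/{n}0.png',c["color"]);print(n,c["fx"],c["cx"],c["cy"],np.round(c["extrinsics"],3).tolist())
E
```

```text
pics
{'t': np.float64(0.0), 'joints': array([ 0.996,  0.049,  0.098,  1.622, -0.   ,  1.443]), 'joint_vel': array([-0.   ,  0.001, -0.001,  0.001, -0.   , -0.001]), 'effort': array([-0.0000e+00, -3.3878e+01,  3.2002e+01,  2.0000e-02, -0.0000e+00,
       -0.0000e+00]), 'eef_pos': array([0.227, 0.473, 0.23 ]), 'eef_rot': array([-0.696, -3.063,  0.004]), 'wrist_force': array([-0.218,  0.158, -0.354]), 'ft_torque': array([ 0.037, -0.007,  0.025]), 'grip_width': np.float64(0.086)}
top 467.10745863789407 260.4844127345636 193.13366852310477 [[-0.001, -1.0, -0.0, -0.008], [-0.994, 0.001, -0.112, 0.508], [0.112, 0.0, -0.994, 1.04], [0.0, 0.0, 0.0, 1.0]]
scene 388.2181811409 253.3762801956147 192.08652326840644 [[0.55, 0.835, -0.0, -0.225], [0.523, -0.345, -0.78, -0.224], [-0.651, 0.429, -0.626, 1.207], [0.0, 0.0, 0.0, 1.0]]
```

View pics/top0.png

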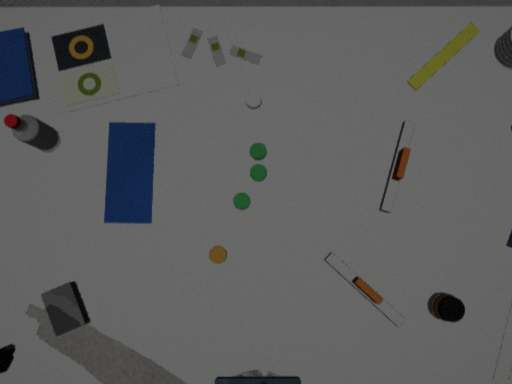

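View pics/scene0.png

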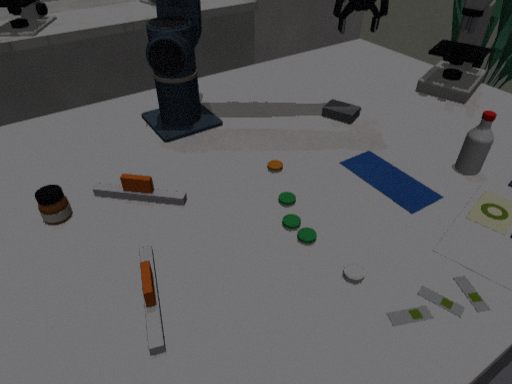

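The top view shows two orange-ribbed bars: one at about (400,165) and one at about (365,290). The green dishes are at (258,151), (258,173) and (242,201), and the mat is at (130,173). The scene view shows the same two bars at (150,300) and (138,190). I'll measure both bars.

```bash
cat >h.py <<'E'
import cv2,numpy as np
def ray(c,px,z):
    E=c["extrinsics"];R,t=E[:3,:3],E[:3,3];o=-R.T@t
    px=np.atleast_2d(px).astype(float)
    d=np.c_[(px[:,0]-c["cx"])/c["fx"],(px[:,1]-c["cy"])/c["fy"],np.ones(len(px))]@R
    return (o+d*((z-o[2])/d[:,2])[:,None])[:,:2]
def mask(c,lo,hi): return cv2.inRange(cv2.cvtColor(c["color"],cv2.COLOR_BGR2HSV),lo,hi)
def blobs(m,a=25):
    cs,_=cv2.findContours(m,cv2.RETR_EXTERNAL,cv2.CHAIN_APPROX_NONE)
    return [k[:,0] for k in cs if cv2.contourArea(k)>a]
def rect(p):  # centre, long-axis dir angle, sizes (m)
    (x,y),(w,h),a=cv2.minAreaRect((p*1000).astype(np.float32))
    if w<h:w,h,a=h,w,a+90
    return np.round([x/1000,y/1000,w/1000,h/1000,(a+90)%180-90],4)
def measure(c,n):
    for k in blobs(mask(c,(50,120,40),(75,255,255))): 
        p=ray(c,k,.014);print(n,'green',k.mean(0).round(1),rect(p),'r',cv2.minEnclosingCircle((p*1000).astype(np.float32)))
    for k in blobs(mask(c,(105,150,60),(125,255,255)),600): print(n,'blue',k.mean(0).round(1),rect(ray(c,k,0)))
    for k in blobs(mask(c,(3,180,60),(20,255,255))): print(n,'orange',k.mean(0).round(1),rect(ray(c,k,.062)),rect(ray(c,k,.042)))
E
python3 - <<'E'
import pickle,cv2,numpy as np
from h import *
for n in("top","scene"): measure(pickle.load(open(n+'.pkl','rb')),n)
t=pickle.load(open('top.pkl','rb'))["color"];s=pickle.load(open('scene.pkl','rb'))["color"]
a=cv2.resize(t[110:335,312:512],(400,450),interpolation=cv2.INTER_CUBIC);b=cv2.resize(s[165:365,20:200],(400,450))
cv2.imwrite('pics/crop.png',np.clip(np.hstack([a,b])*1.8,0,255).astype(np.uint8))
E
```

```text
top green [241.5 200.6] [0.4927 0.0354 0.0349 0.0348 0.0993] r ((492.65985107421875, 35.40733337402344), 18.3961181640625)
top green [257.9 172.2] [ 5.58800e-01 -2.30000e-03  3.66000e-02  3.48000e-02  4.47062e+01] r ((558.9912719726562, -2.873368978500366), 18.655452728271484)
top green [257.7 150.7] [ 0.6104 -0.0017  0.0357  0.0352 -0.0618] r ((609.94921875, -2.450662851333618), 18.992462158203125)
top blue [129.5 172.4] [ 0.5625  0.3005  0.2366  0.1074 -0.9271]
top blue [13.4 65.1] [ 0.8277  0.5953  0.1713  0.079  11.3504]
top orange [367.9 290.3] [ 2.91900e-01 -2.41300e-01  6.77000e-02  1.43000e-02  4.75142e+01] [ 2.90100e-01 -2.45800e-01  6.90000e-02  1.46000e-02  4.75142e+01]
top orange [402.6 162.5] [ 5.72500e-01 -3.25700e-01  6.71000e-02  1.34000e-02 -1.69589e+01] [ 5.76100e-01 -3.31900e-01  6.84000e-02  1.37000e-02 -1.69589e+01]
top orange [73.4 45.4] [  0.8458   0.4206   0.0455   0.0194 -18.2663] [  0.8547   0.429    0.0464   0.0198 -18.2663]
scene green [306.6 234.8] [ 6.12500e-01 -2.50000e-03  3.79000e-02  3.76000e-02  8.40775e+01] r ((614.3828735351562, -3.005364894866943
[... 163 characters left out ...]
44631576538086)
scene green [286.5 197.9] [  0.4964   0.0346   0.0401   0.0367 -12.8055] r ((496.9146728515625, 34.86808395385742), 21.59055519104004)
scene blue [390.8 180.8] [ 0.5627  0.3021  0.2361  0.1068 -1.1195]
scene orange [146.2 277.7] [ 5.78000e-01 -3.26600e-01  7.20000e-02  1.48000e-02 -1.63686e+01] [ 5.60700e-01 -3.23600e-01  7.47000e-02  1.54000e-02 -1.63687e+01]
scene orange [135.6 177.6] [ 2.98300e-01 -2.43900e-01  6.79000e-02  2.12000e-02  4.45176e+01] [ 2.70200e-01 -2.37600e-01  7.05000e-02  2.21000e-02  4.45176e+01]
scene orange [274.7 164.7] [ 4.29100e-01  4.66000e-02  3.28000e-02  3.06000e-02 -3.50613e+01] [ 4.06100e-01  6.41000e-02  3.41000e-02  3.18000e-02 -3.50612e+01]
```

View pics/crop.png

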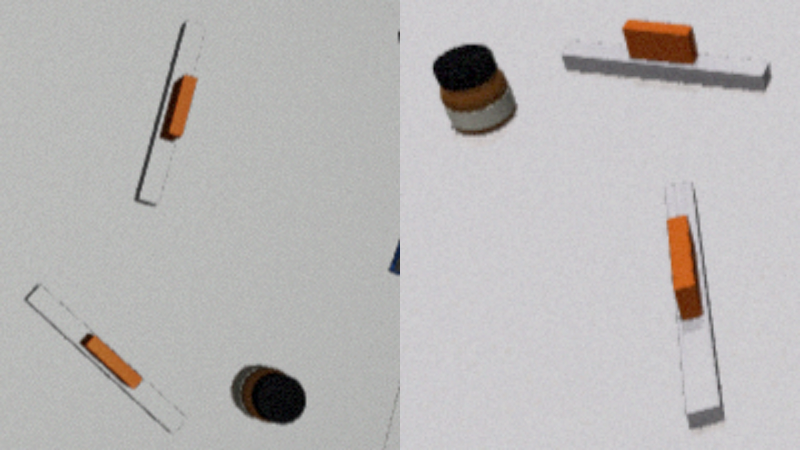

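The bar meant is the one at top (402,163) / scene (146,278). It stands at about (0.573,-0.326), r=0.66 m. The look-alike at top (368,290) / scene (136,178) is only r=0.38 m, and the crop confirms both. The mat axis is at -1°. Next I'll work out the rows.

```bash
cat >>h.py <<'E'
from scipy.spatial.transform import Rotation as Ro
def plan(target,long_deg):
    from cell import robot
    o=robot.get_obs();R=Ro.from_rotvec(o["eef_rot"]).as_matrix()
    s=R.T@(np.array(target)-o["eef_pos"])/.03
    ya=np.degrees(np.arctan2(R[1,1],R[0,1]));d=(long_deg+90-ya+90)%180-90
    print('t',o["t"].round(2),'tcp',o["eef_pos"].round(4),'y-axis deg',ya.round(2),'joints',o["joints"].round(2),'F',o["wrist_force"].round(1),'w',o["grip_width"].round(4))
    print('shift units',s.round(3),'yaw units (tool z)',(-d/5).round(3),'R',R.round(3).tolist())
E
python3 -c "
from h import *
plan((.573,-.326,.13),-16.8)"
```

```text
Traceback (most recent call last):
  File "h.py", line 26, in plan
    print('t',o["t"].round(2),'tcp',o["eef_pos"].round(4),'y-axis deg',ya.round(2),'joints',o["joints"].round(2),'F',o["wrist_force"].round(1),'w',o["grip_width"].round(4))
              ^^^^^^^^^^^^
AttributeError: 'float' object has no attribute 'round'
```

```bash
sed -i 's/o\["t"\].round(2)/round(o["t"],2)/;s/o\["grip_width"\].round(4)/round(o["grip_width"],4)/' h.py
python3 -c "
from h import *
plan((.573,-.326,.13),-16.8)"
```

```text
t 0.1 tcp [0.2266 0.473  0.2302] y-axis deg 64.4 joints [1.   0.05 0.1  1.62 0.   1.44] F [-0.6 -0.4 -0.1] w 0.0852
shift units [-21.924 -19.021   3.375] yaw units (tool z) -1.76 R [[-0.902, 0.432, -0.001], [0.432, 0.902, -0.002], [0.0, -0.002, -1.0]]
```

```bash
python3 -m creep '[[[-2,-1.73,0,-0.2,-1],[-4,-3.47,0,-0.4,-1],[-6,-5.2,0,-0.6,-1],[-8,-6.94,0,-0.8,-1],[-10,-8.67,0,-1,-1],[-11,-9.54,0,-1.2,-1],[-12,-10.41,0,-1.4,-1],[-13,-11.28,0,-1.76,-1],[-14,-12.15,0,-1.76,-1],[-15,-13.01,0,-1.76,-1],[-16,-13.88,0,-1.76,-1],[-17,-14.75,0,-1.76,-1]]]'
python3 -c "
from h import *
plan((.573,-.326,.13),-16.8)"
```

```text
t: 1.1
eef_pos: [0.426, 0.0127, 0.231]
eef_rot: [-0.46, -3.108, -0.0]
wrist_force: [1.2, 0.1, 0.0]
grip_width: 0.0856
t 1.1 tcp [0.426  0.0127 0.231 ] y-axis deg 73.18 joints [-0.13 -0.21 -0.14  1.64  0.    0.17] F [1.2 0.1 0. ] w 0.0856
shift units [-7.96  -9.39   3.362] yaw units (tool z) -0.005 R [[-0.957, 0.289, -0.0], [0.289, 0.957, 0.0], [0.0, 0.0, -1.0]]
```

```bash
python3 -m creep '[[[-0.8,-0.94,0,0,-1],[-1.6,-1.88,0,0,-1],[-2.4,-2.8,0,0,-1],[-3.2,-3.7,0,0,-1],[-4,-4.7,0,0,-1],[-4.8,-5.6,0,0,-1],[-5.6,-6.5,0,0,-1],[-6.4,-7.5,0.6,0,-1],[-7.2,-8.4,1.4,0,-1],[-7.7,-9.0,2.2,0,-1],[-7.9,-9.3,3,0,-1],[-7.9,-9.3,3,0,-1]]]'
python3 - <<'E'
from h import *
from cell import robot
c=robot.read_camera("top");cv2.imwrite('pics/t1.png',c["color"])
plan((.573,-.326,.03),-16.8)
s=robot.read_camera("scene");cv2.imwrite('pics/s1.png',s["color"])
E
```

```text
t: 2.1
eef_pos: [0.5689, -0.3214, 0.1326]
eef_rot: [-0.462, -3.096, -0.008]
wrist_force: [-1.3, 0.9, -1.4]
grip_width: 0.0856
t 2.15 tcp [ 0.5695 -0.3202  0.1358] y-axis deg 73.09 joints [-0.61  0.4   0.32  1.5   0.   -0.32] F [ 0.   0.6 -0.2] w 0.0856
shift units [-0.202 -0.163  3.525] yaw units (tool z) -0.021 R [[-0.957, 0.291, -0.008], [0.291, 0.957, 0.006], [0.01, 0.003, -1.0]]
```

View pics/s1.png

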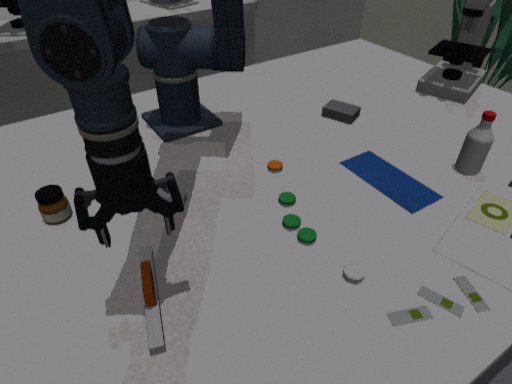

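The open gripper hangs above and behind the bar, with its tips near (108,235) and (170,228), and the jaws straddle the rib. I'll descend to 0.06 m, settle and re-measure.

```bash
python3 -m creep '[[[-0.1,-0.1,0,0,-1],[-0.15,-0.13,0.6,0,-1],[-0.15,-0.13,1.2,0,-1],[-0.15,-0.13,1.8,0,-1],[-0.15,-0.13,2.3,0,-1],[-0.15,-0.13,2.3,0,-1],[-0.15,-0.13,2.3,0,-1],[-0.15,-0.13,2.3,0,-1]]]'
python3 - <<'E'
from h import *
plan((.573,-.326,.03),-16.8)
E
```

```text
t: 2.87
eef_pos: [0.5767, -0.3261, 0.0754]
eef_rot: [0.457, 3.104, -0.003]
wrist_force: [0.4, 0.7, 0.5]
grip_width: 0.0856
t 2.87 tcp [ 0.5767 -0.3261  0.0754] y-axis deg 73.25 joints [-0.62  0.42  0.23  1.37  0.   -0.32] F [0.4 0.7 0.5] w 0.0856
shift units [ 0.126 -0.029  1.511] yaw units (tool z) 0.01 R [[-0.958, 0.288, 0.004], [0.288, 0.958, -0.002], [-0.004, -0.001, -1.0]]
```

```bash
python3 -m creep '[[[0.1,0,0.3,0,-1],[0.1,0,0.7,0,-1],[0.1,0,1.1,0,-1],[0.1,0,1.4,0,-1],[0.1,0,1.4,0,-1],[0.1,0,1.4,0,-1],[0.1,0,1.4,0,-1]]]'
python3 - <<'E'
from h import *
plan((.573,-.326,.03),-16.8)
E
```

```text
t: 3.45
eef_pos: [0.5723, -0.325, 0.03]
eef_rot: [-0.459, -3.107, -0.0]
wrist_force: [-0.1, 0.5, 0.8]
grip_width: 0.0849
t 3.45 tcp [ 0.5723 -0.325   0.03  ] y-axis deg 73.2 joints [-0.62  0.44  0.16  1.29  0.   -0.32] F [-0.1  0.5  0.8] w 0.0849
shift units [-0.032 -0.027 -0.001] yaw units (tool z) -0.001 R [[-0.957, 0.289, -0.0], [0.289, 0.957, 0.0], [0.0, 0.0, -1.0]]
```

Now close, then check.

```bash
python3 -m creep '[[[0,0,0,0,0],[0,0,0,0,0.5],[0,0,0,0,1],[0,0,0,0,1],[0,0,0,0,1],[0,0,0,0,1],[0,0,0,0,1],[0,0,0,0,1],[0,0,0,0,1],[0,0,0,0,1]]]'
python3 - <<'E'
from h import *
from cell import robot
plan((.5515,-.326,.032),-1)
for n in("top","scene"):
    c=robot.read_camera(n);cv2.imwrite(f'pics/{n}2.png',c["color"])
    a=(c["color"][100:240,330:470] if n=="top" else c["color"][180:380,60:260]); a=cv2.resize(a,(400,400)); b=a if n=="top" else np.hstack([b,a])
cv2.imwrite('pics/c2.png',b)
E
```

```text
t: 4.28
eef_pos: [0.5726, -0.3252, 0.0306]
eef_rot: [0.459, 3.107, -0.001]
wrist_force: [-0.2, 0.0, 1.6]
grip_width: 0.0153
t 4.28 tcp [ 0.5726 -0.3252  0.0306] y-axis deg 73.2 joints [-0.62  0.44  0.16  1.29 -0.   -0.32] F [-0.2  0.   1.6] w 0.0153
shift units [ 0.665 -0.23  -0.046] yaw units (tool z) -3.16 R [[-0.957, 0.289, 0.0], [0.289, 0.957, -0.0], [-0.001, -0.0, -1.0]]
```

View pics/c2.png

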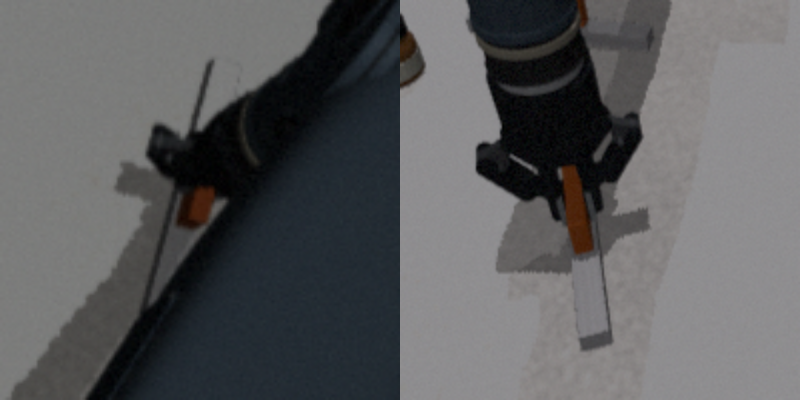

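Grip confirmed: the jaws are closed on the rib at a width of 15.3 mm. In the scene crop the rib stands between the fingers, at crop (575,200). Next: a small lift, square the bar to the mat axis, and carry it to just before the dishes.

```bash
python3 -m creep '[[[0,0,-0.1,0,1],[0.1,0.2,-0.15,-0.3,1],[0.4,1,-0.15,-0.8,1],[0.7,1.9,-0.15,-1.3,1],[1.1,2.8,-0.15,-1.8,1],[1.4,3.7,-0.15,-2.3,1],[1.8,4.7,-0.15,-2.8,1],[2.2,5.7,-0.15,-3.16,1],[2.5,6.6,-0.15,-3.16,1],[2.75,7.3,-0.15,-3.16,1],[2.9,7.66,-0.15,-3.16,1],[2.9,7.66,-0.15,-3.16,1]]]'
python3 -m creep '[[[0,0,0,0,1],[0,0,0,0,1],[0,0,0,0,1]]]'
python3 - <<'E'
from h import *
from cell import robot
plan((.5557,-.08,.033),-1)
c=robot.read_camera("top");measure(c,"top");a=c["color"]
s=robot.read_camera("scene");measure(s,"scene");cv2.imwrite('pics/c3.png',np.hstack([cv2.resize(a[100:260,100:420],(400,300)),cv2.resize(s["color"][120:340,120:413],(400,300))]))
E
```

```text
t: 5.38
eef_pos: [0.5542, -0.0767, 0.034]
eef_rot: [-0.02, -3.139, -0.003]
wrist_force: [-1.1, -0.1, -2.5]
grip_width: 0.0149
t: 5.63
eef_pos: [0.5557, -0.0811, 0.0348]
eef_rot: [0.03, 3.141, -0.001]
wrist_force: [1.8, -0.2, -2.5]
grip_width: 0.0148
t 5.63 tcp [ 0.5557 -0.0811  0.0348] y-axis deg 88.92 joints [-0.26  0.19 -0.14  1.24 -0.   -0.25] F [ 1.8 -0.2 -2.5] w 0.0148
shift units [0.    0.037 0.059] yaw units (tool z) -0.016 R [[-1.0, 0.019, 0.0], [0.019, 1.0, -0.001], [-0.0, -0.001, -1.0]]
top green [241.3 200.7] [0.4927 0.0354 0.0349 0.0348 0.0993] r ((492.6748046875, 35.37626647949219), 18.401384353637695)
top green [258.3 172.2] [ 5.59200e-01 -3.30000e-03  3.66000e-02  3.58000e-02  6.35651e+01] r ((558.7591552734375, -3.33506441116333), 19.12310028076172)
top green [257.7 150.8] [ 0.6104 -0.0017  0.0357  0.0352 -0.0618] r ((609.5991821289062, -2.2650113105773926), 18.647411346435547)
top blue [129.5 172.4] [ 0.5624  0.3005  0.2366  0.1073 -0.8365]
top blue [13.5 65.6] [ 0.8273  0.5949  0.1726  0.0796 11.1609]
top orange [368.  290.7] [ 2.91900e-01 -2.40900e-01  6.79000e-02 
[... 199 characters left out ...]
78515625, -3.354107618331909), 21.230192184448242)
scene green [291.  220.9] [ 5.63100e-01 -4.60000e-03  3.85000e-02  3.44000e-02 -3.67834e+01] r ((563.1634521484375, -4.090810298919678), 20.75448989868164)
scene green [288.4 198.6] [ 5.01300e-01  3.80000e-02  4.11000e-02  2.55000e-02 -5.49251e+01] r ((496.9146728515625, 34.86808395385742), 21.59055519104004)
scene blue [390.8 180.8] [ 0.5625  0.3019  0.2362  0.1062 -0.8293]
scene orange [266.9 226.2] [ 5.85300e-01 -8.36000e-02  7.59000e-02  1.90000e-02 -2.40506e+01] [ 5.68300e-01 -7.12000e-02  7.88000e-02  1.98000e-02 -2.40506e+01]
scene orange [136.6 183.1] [ 0.3177 -0.2483  0.0873  0.0547 47.8065] [ 0.2904 -0.2422  0.0907  0.0568 47.8065]
```

View pics/c3.png

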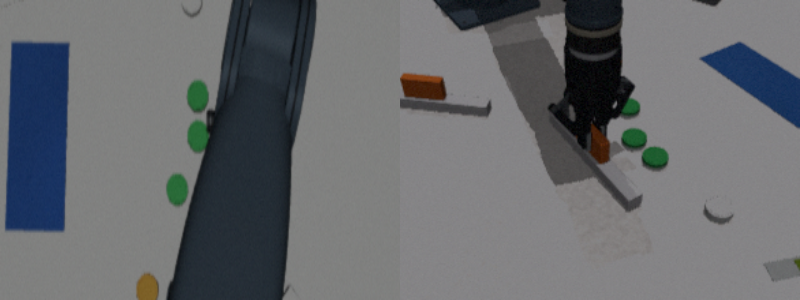

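The bar is held about 4 mm up and squared, and in the right-hand crop it runs from (550,105) to (640,205) just behind the three dishes. The dishes have not moved. Starting the push, slightly lower.

```bash
python3 -m creep '[[[0,0.2,0.03,0,1],[0,0.45,0.06,0,1],[0,0.7,0.06,0,1],[0,0.95,0.06,0,1],[0,1.2,0.06,0,1],[0,1.4,0.06,0,1],[0,1.6,0.06,0,1],[0,1.8,0.06,0,1],[0,2,0.06,0,1],[0,2.2,0.06,0,1],[0,2.4,0.06,0,1],[0,2.6,0.06,0,1]]]'
python3 -m creep '[[[0,0.2,0,0,1],[0,0.4,0,0,1],[0,0.6,0,0,1],[0,0.8,0,0,1],[0,1,0,0,1],[0,1.2,0,0,1],[0,1.4,0,0,1],[0,1.6,0,0,1],[0,1.8,0,0,1],[0,2,0,0,1],[0,2.2,0,0,1],[0,2.4,0,0,1]]]'
python3 - <<'E'
from h import *
from cell import robot
plan((.5557,.269,.033),-1)
c=robot.read_camera("top");measure(c,"top");a=c["color"]
s=robot.read_camera("scene");measure(s,"scene");cv2.imwrite('pics/c4.png',np.hstack([cv2.resize(a[100:260,100:420],(400,300)),cv2.resize(s["color"][120:340,180:473],(400,300))]))
print(ray(s,[[296,270],[230,197]],.022))
E
```

```text
t: 6.73
eef_pos: [0.557, -0.0014, 0.033]
eef_rot: [0.028, 3.141, -0.0]
wrist_force: [-0.3, 0.5, -2.5]
grip_width: 0.0154
t: 7.73
eef_pos: [0.5582, 0.0707, 0.033]
eef_rot: [0.027, 3.141, -0.0]
wrist_force: [-0.1, -0.8, -2.7]
grip_width: 0.0154
t 7.73 tcp [0.5582 0.0707 0.033 ] y-axis deg 89.0 joints [ 0.01  0.19 -0.14  1.24 -0.    0.02] F [-0.1 -0.8 -2.7] w 0.0154
shift units [2.000e-01 6.608e+00 1.000e-03] yaw units (tool z) -0.0 R [[-1.0, 0.017, 0.0], [0.017, 1.0, -0.0], [-0.0, -0.0, -1.0]]
top blue [129.5 172.4] [ 0.5624  0.3005  0.2365  0.1072 -0.8515]
top blue [13.5 65.6] [ 0.8271  0.5944  0.1731  0.0796 10.8383]
top orange [368.  290.7] [ 2.9160e-01 -2.4080e-01  6.8200e-02  1.4500e-02  4.8569e+01] [ 2.89800e-01 -2.45300e-01  6.95000e-02  1.48000e-02  4.85691e+01]
scene green [345.5 215.3] [ 0.6162  0.1064  0.0393  0.0274 -6.7963] r ((615.3590698242188, 102.34734344482422), 20.075149536132812)
scene green [334.1 204.7] [ 5.74800e-01  1.09500e-01  3.24000e-02  1.05000e-02 -4.83244e+01] r ((572.1557006835938, 107.1419677734375), 16.21546173095703)
scene green [504.3  32.7] [ 6.35000e-02  1.68180e+00  5.18100e-01  3.40000e-02 -6.44585e+01] r ((65.8787841796875, 1682.917236328125), 259.0680236816406)
scene blue [392.8 181.6] [ 0.5627  0.3021  0.236   0.1068 -1.1195]
scene orange [327.3 200.4] [ 5.94000e-01  6.44000e-02  7.43000e-02  2.14000e-02 -3.11305e+01] [ 5.77300e-01  8.25000e-02  7.72000e-02  2.22000e-02 -3.11305e+01]
scene orange [136.5 183.1] [ 0.3178 -0.2483  0.0876  0.055  47.389 ] [ 0.2905 -0.2423  0.091   0.0571 47.389 ]
scene orange [274.7 164.8] [ 4.29300e-01  4.66000e-02  3.27000e-02  3.10000e-02 -3.33893e+01] [ 4.06300e-01  6.40000e-02  3.40000e-02  3.22000e-02 -3.33891e+01]
[[ 0.67955393 -0.08374681]
 [ 0.43080798 -0.07726333]]
```

View pics/c4.png

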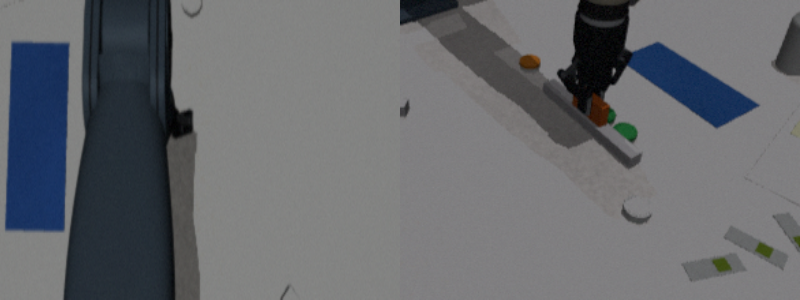

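The bar and rib are upright, with two of the green dishes visible against the front face at right crop (608,115) and (626,130). The third is hidden behind the gripper. The dishes are still well short of the mat. Continuing the push, about 6.6 units to go.

```bash
python3 -m creep '[[[0,0.2,0,0,1],[0,0.4,0,0,1],[0,0.6,0,0,1],[0,0.8,0,0,1],[0,1,0,0,1],[0,1.2,0,0,1],[0,1.4,0,0,1],[0,1.6,0,0,1],[0,1.8,0,0,1],[0,2,0,0,1],[0,2.2,0,0,1],[0,2.4,0,0,1]]]'
python3 -m creep '[[[0,0.2,0,0,1],[0,0.4,0,0,1],[0,0.6,0,0,1],[0,0.8,0,0,1],[0,1,0,0,1],[0,1.2,0,0,1],[0,1.4,0,0,1],[0,1.6,0,0,1],[0,1.8,0,0,1],[0,2,0,0,1],[0,2.2,0,0,1],[0,2.4,0,0,1]]]'
python3 - <<'E'
from h import *
from cell import robot
plan((.562,.269,.033),-1)
measure(robot.read_camera("scene"),"scene")
measure(robot.read_camera("top"),"top")
E
```

```text
t: 8.83
eef_pos: [0.5594, 0.1427, 0.033]
eef_rot: [-0.027, -3.141, 0.0]
wrist_force: [-0.2, -0.7, -2.2]
grip_width: 0.0149
t: 9.83
eef_pos: [0.5607, 0.2147, 0.033]
eef_rot: [0.027, 3.141, -0.0]
wrist_force: [0.6, -0.0, -2.7]
grip_width: 0.0154
t 9.83 tcp [0.5607 0.2147 0.033 ] y-axis deg 89.0 joints [ 0.25  0.29 -0.03  1.26 -0.    0.27] F [ 0.6 -0.  -2.7] w 0.0154
shift units [-1.100e-02  1.811e+00  1.000e-03] yaw units (tool z) -0.0 R [[-1.0, 0.017, 0.0], [0.017, 1.0, -0.0], [-0.0, -0.0, -1.0]]
scene green [391.2 192.9] [ 0.6178  0.2501  0.0396  0.0238 -3.6729] r ((617.445068359375, 243.9628143310547), 19.952682495117188)
scene blue [404.6 187.3] [ 0.5909  0.3014  0.1795  0.1068 -1.0501]
scene orange [136.6 183.3] [ 0.3174 -0.248   0.0876  0.0548 47.386 ] [ 0.2901 -0.2419  0.091   0.0569 47.386 ]
scene orange [374.8 175.3] [ 5.87300e-01  2.13200e-01  4.91000e-02  1.78000e-02 -2.44101e+01] [ 5.704e-01  2.371e-01  5.100e-02  1.850e-02 -2.441e+01]
scene orange [274.6 164.9] [ 4.29300e-01  4.66000e-02  3.27000e-02  3.10000e-02 -3.33891e+01] [ 4.06300e-01  6.40000e-02  3.40000e-02  3.22000e-02 -3.33891e+01]
top green [152.4 198.3] [ 0.4984  0.2396  0.0371  0.0204 19.663 ] r ((495.7353515625, 247.0618133544922), 18.60194969177246)
top blue [13.5 65.6] [ 0.8273  0.595   0.1726  0.0797 11.2605]
top orange [367.7 290.4] [ 2.91700e-01 -2.40900e-01  6.81000e-02  1.43000e-02  4.74545e+01] [ 2.89900e-01 -2.45400e-01  6.94000e-02  1.46000e-02  4.74544e+01]
top orange [217.  254.1] [3.70700e-01 8.65000e-02 3.10000e-02 3.06000e-02 4.54063e+01] [3.70300e-01 8.83000e-02 3.16000e-02 3.12000e-02 4.54065e+01]
top orange [160.2 178.5] [0.5384 0.2149 0.0225 0.0134 1.2817] [0.5413 0.2192 0.0229 0.0136 1.2818]
```

The dishes track the bar: dish1 is at (0.495,0.247) and another is at (0.617,0.244). Final slow push, settle, and lower onto the bench.

```bash
python3 -m creep '[[[0,0.2,0,0,1],[0,0.4,0,0,1],[0,0.6,0,0,1],[0,0.8,0,0,1],[0,1,0,0,1],[0,1.18,0,0,1],[0,1.34,0,0,1],[0,1.48,0,0,1],[0,1.6,0,0,1],[0,1.69,0,0,1],[0,1.75,0,0,1],[0,1.79,0,0,1]]]'
python3 -m creep '[[[0,0,0,0,1],[0,0,0,0,1],[0,0,0,0,1],[0,0,0,0,1],[0,0,0.03,0,1],[0,0,0.06,0,1],[0,0,0.08,0,1],[0,0,0.08,0,1]]]'
python3 - <<'E'
from h import *
from cell import robot
plan((.562,.269,.0306),-1)
s=robot.read_camera("scene");measure(s,"scene")
t=robot.read_camera("top");measure(t,"top")
cv2.imwrite('pics/c5.png',np.hstack([cv2.resize(t["color"][100:260,60:273],(400,300)),cv2.resize(s["color"][100:265,300:512],(400,300))]))
E
```

```text
t: 10.93
eef_pos: [0.5616, 0.268, 0.033]
eef_rot: [-0.027, -3.141, 0.0]
wrist_force: [-0.2, -0.7, -2.6]
grip_width: 0.0154
t: 11.6
eef_pos: [0.5617, 0.2678, 0.0306]
eef_rot: [0.028, 3.141, 0.0]
wrist_force: [-0.7, -0.9, -2.0]
grip_width: 0.0152
t 11.6 tcp [0.5617 0.2678 0.0306] y-axis deg 88.99 joints [ 0.34  0.34  0.04  1.27 -0.    0.35] F [-0.7 -0.9 -2. ] w 0.0152
shift units [-0.01   0.042  0.001] yaw units (tool z) -0.001 R [[-1.0, 0.018, 0.0], [0.018, 1.0, 0.0], [-0.0, 0.0, -1.0]]
scene green [406.4 185.6] [ 0.6186  0.3029  0.039   0.0255 -1.4698] r ((618.1813354492188, 296.31793212890625), 19.734825134277344)
scene orange [136.9 183.7] [ 0.3175 -0.248   0.088   0.0543 46.9302] [ 0.2902 -0.2419  0.0914  0.0564 46.9302]
scene orange [391.4 169.7] [ 5.95400e-01  2.60500e-01  5.14000e-02  1.99000e-02 -2.66677e+01] [ 5.78800e-01  2.86100e-01  5.33000e-02  2.06000e-02 -2.66677e+01]
scene orange [274.7 164.8] [ 4.27600e-01  4.77000e-02  3.73000e-02  3.06000e-02 -3.50612e+01] [ 4.04600e-01  6.51000e-02  3.87000e-02  3.18000e-02 -3.50612e+01]
top green [127.6 199. ] [4.97600e-01 3.00700e-01 3.70000e-02 3.49000e-02 8.99397e+01] r ((496.59375, 299.71807861328125), 19.62255859375)
top blue [13.5 65.6] [ 0.8273  0.5953  0.1724  0.0797 11.4655]
top orange [368.1 290.6] [ 2.91900e-01 -2.41200e-01  6.79000e-02  1.46000e-02  4.75154e+01] [ 2.90000e-01 -2.45700e-01  6.92000e-02  1.49000e-02  4.75154e+01]
top orange [217.5 254.1] [3.70700e-01 8.54000e-02 3.28000e-02 3.03000e-02 8.99419e+01] [3.70400e-01 8.72000e-02 3.34000e-02 3.09000e-02 8.99419e+01]
top orange [136.9 177.6] [0.5396 0.2661 0.0204 0.0134 1.5977] [0.5426 0.2714 0.0208 0.0136 1.5977]
```

View pics/c5.png

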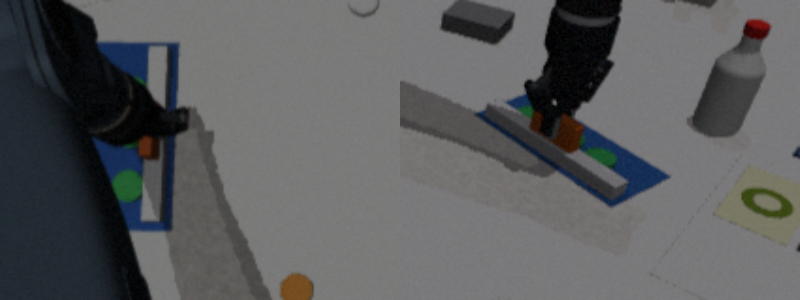

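All three dishes show green on the mat at the front face: in the crops, left (128,187) and (130,90), right (530,110), (575,140) and (602,158). Dish1 is at y≈0.300, so near mat y=0. Force z still shows the bar's weight, so I'll ease down a little more and then release.

```bash
python3 -m creep '[[[0,0,0.02,0,1],[0,0,0.04,0,1],[0,0,0.04,0,1],[0,0,0.04,0,1]]]'
python3 -m creep '[[[0,0,0,0,0.7],[0,0,0,0,0.5],[0,0,0,0,0.3],[0,0,0,0,0.1],[0,0,0,0,0],[0,0,0,0,0],[0,0,0,0,0]]]'
```

```text
t: 12.03
eef_pos: [0.5617, 0.2678, 0.0306]
eef_rot: [0.027, 3.141, -0.0]
wrist_force: [-3.6, -2.2, 6.2]
grip_width: 0.0154
t: 12.62
eef_pos: [0.5617, 0.2678, 0.0292]
eef_rot: [0.027, 3.141, 0.0]
wrist_force: [0.3, 0.2, -0.5]
grip_width: 0.0425
```

Contact with the bench was felt (Fz went to +6 N), and the bar is released. Now straight up, then clear to one side so I can look.

```bash
python3 -m creep '[[[0,0,-0.3,0,0],[0,0,-0.8,0,0],[0,0,-1.5,0,0],[0,0,-2.3,0,0],[0,0,-3.1,0,0],[0,0,-4,0,0],[0,-0.8,-4.5,0,0],[0,-1.8,-5,0,0],[0.5,-2.8,-5,0,0],[1,-3.8,-5,0,0],[1.5,-4.8,-5,0,0],[2,-5.8,-5,0,0]]]'
python3 -m creep '[[[0.5,-1,0,0,0],[1,-2,0,0,0],[1.5,-3,0,0,0],[2,-4,0,0,0],[2.5,-5,0,0,0],[3,-6,0,0,0],[3,-6,0,0,0],[3,-6,0,0,0],[3,-6,0,0,0]]]'
python3 - <<'E'
from h import *
from cell import robot
plan((.562,.269,.0306),-1)
s=robot.read_camera("scene");measure(s,"scene")
t=robot.read_camera("top");measure(t,"top")
cv2.imwrite('pics/c6.png',np.hstack([cv2.resize(t["color"][100:260,60:273],(400,300)),cv2.resize(s["color"][100:265,300:512],(400,300))]))
E
```

```text
t: 13.62
eef_pos: [0.4981, 0.0937, 0.1804]
eef_rot: [0.027, 3.14, -0.0]
wrist_force: [0.7, -1.0, 0.7]
grip_width: 0.0428
t: 14.37
eef_pos: [0.4058, -0.0834, 0.1801]
eef_rot: [0.029, 3.14, 0.0]
wrist_force: [-0.2, -0.1, 0.2]
grip_width: 0.0426
t 14.37 tcp [ 0.4058 -0.0834  0.1801] y-axis deg 88.96 joints [-0.37 -0.25 -0.28  1.54  0.   -0.35] F [-0.2 -0.1  0.2] w 0.0426
shift units [-4.984 11.839  4.993] yaw units (tool z) -0.008 R [[-1.0, 0.018, 0.001], [0.018, 1.0, 0.0], [-0.001, 0.0, -1.0]]
scene green [406.4 185.6] [ 0.6186  0.3029  0.039   0.0255 -1.4698] r ((618.1268920898438, 297.0342712402344), 19.862682342529297)
scene orange [136.5 183.9] [ 0.3167 -0.2488  0.0855  0.0547 47.386 ] [ 0.2893 -0.2427  0.0888  0.0568 47.386 ]
scene orange [274.7 164.7] [ 4.29100e-01  4.66000e-02  3.30000e-02  3.06000e-02 -3.50612e+01] [ 4.06100e-01  6.40000e-02  3.42000e-02  3.18000e-02 -3.50612e+01]
scene orange [384.5 164. ] [ 0.5678  0.2645  0.0716  0.0149 -1.3881] [ 0.5501  0.2903  0.0744  0.0154 -1.3881]
top green [127.7 198.8] [ 0.4976  0.2996  0.0349  0.0349 -0.06  ] r ((496.5579833984375, 299.1656494140625), 19.162376403808594)
top green [128. 170.] [0.5632 0.3027 0.0358 0.028  1.694 ] r ((563.9801635742188, 298.2205810546875), 19.2092342376709)
top green [129.6 148.8] [  0.6157   0.2989   0.0367   0.0341 -26.703 ] r ((614.86083984375, 297.58624267578125), 19.017154693603516)
top blue [132.7 174.3] [ 0.5624  0.3005  0.2363  0.1072 -0.8888]
top blue [13.5 65.6] [ 0.8272  0.5951  0.1724  0.0797 11.3504]
top orange [372.4 294.3] [ 2.82900e-01 -2.50200e-01  4.19000e-02  1.38000e-02  4.46576e+01] [ 2.80800e-01 -2.54900e-01  4.27000e-02  1.41000e-02  4.46575e+01]
top orange [137.5 167.6] [ 0.5612  0.2658  0.0678  0.0144 -1.105 ] [ 0.5646  0.2712  0.0691  0.0147 -1.105 ]
```

View pics/c6.png

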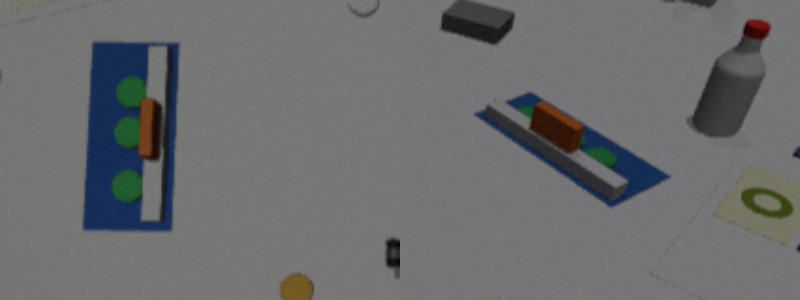

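The three dishes lie flat on the mat at left crop (131,92), (128,132) and (127,186). The bar stands upright behind them at (155,132), and the gripper is clear. Handing in.

```bash
python3 -c "
from cell import robot
robot.job_done()"
```

```text
the job is handed in; nothing more can be done
```

I gripped the farther straightedge by its rib and squared it to the mat axis. I then pushed the three green dishes in one straight run onto the mat, set the bar down, released it and moved the arm clear. The job was handed in at about 14.4 s of the 58 s allowed.

- **Final positions:** The dish centres measure about (0.497, 0.299), (0.564, 0.298) and (0.615, 0.298). The mat centre is (0.562, 0.3005), so all three are within about 3 mm of its centre line and 67 mm along its length. The limits are 39 mm and 104 mm.
- **Straightedge:** It stands upright at about (0.561, 0.266), angled -1.1°. I felt it touch the bench (force up to +6 N) before letting go.
- **What I could not see:** During the gather, dish1 (the nearest to the base) was hidden from both cameras. It reappeared later against the bar face, at y = 0.247 with the bar at 0.215.
- **Disagreements:** The two cameras differed by up to about 4 mm on the dishes, well inside the margins. I saw no failed checks.

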